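# Lay the open mould half in the press nest, cavity up

## Robot

A 6-joint arm with a two-finger parallel gripper is mounted at the origin on the work surface. World frame = base frame: x ahead of the robot, y to its left, z up, the work surface at z = 0. Lengths are in mm, angles in rad, forces in N, time in s.
With the tool pointing down it reaches from about 300 to 875 mm from the base axis. Payload 6.4 kg.
Tool frame: the origin (TCP) lies on the front face of the gripper's body, between the roots of the fingers; the fingertips stand 73 mm ahead of it and the grasp point (between the pads) lies ahead of it (manip.grip_point_offset is the z of the grasp point in the tool frame, in mm); z points along the fingers, y is the line along which they close (so a half turn about z gives the same grasp; the last joint's range is limited). The gripper opens to 85 mm and grips with 20 to 120 N. Pads are 22 mm wide; open, the fingers measure 114 mm over their backs; the gripper's body (76 mm by 85 mm) begins 54 mm behind the grasp point. The pads swing forward as they close: fully open they stand 13 mm farther back than shut.
Start: joints at [-1.451, 0.181, 1.607, -0, 1.354, -0.206], TCP at [184.055, -544.762, 303.888] pointing down, gripper open.
Joint ranges: [-2.99, 2.99], [-0.89, 2.07], [0.3, 2.58], [-1.14, 4.28], [0, 2.63], [-3.12, 3.12]. Speed limits (rad/s): [2.57, 2.57, 3.01, 3.14, 3.14, 3.14].

## Interface

Orientations are given as [roll, pitch, yaw] about the fixed x, y, z axes, in that order (R = Rz(yaw) Ry(pitch) Rx(roll)).
In Python, from bench import manip gives the robot as it stands. Calls block until the motion is done:
- manip.move_ptp(position, orientation): joint-space move of the TCP to a pose.
- manip.move_linear(position, rotation=None, velocity=150, guard=None): straight line of the TCP; rotation=None keeps the orientation; velocity is the mean speed in mm/s. With guard (N) it stops when the force on the tool has changed by that much, and returns True; else False.
- manip.move_joints(angles): joint-space move.
- manip.grip(opening): finger opening in mm; the grip force is fixed at half the most; returns when the fingers have stopped.
- manip.dwell(seconds).
- manip.solve_ik(position, orientation): joint angles nearest the present ones, or None.
- manip.read_camera(name): name is "scene" or "top" or "wrist"; returns (picture, depth): 480x640x3 uint8, red, green, blue; 480x640 float32, mm along the optical axis (not along the pixel's ray), 0 where there is no reading.
- manip.get_calibration(name): a dict with "vfov" (degrees; the focal length in pixels is half the picture's height over the tangent of half this angle, whatever the lens; pixels are square), "cx", "cy" (the principal point, pixels), "distortion" ([k1, k2, p1, p2, k3] as OpenCV has them; the pictures are not rectified), "position" and "orientation" of the camera in the world. Camera axes: x right, y up, looking along -z (the intrinsics and any distortion apply to the point x, -y, -z); pixel columns grow to the right and rows downward; lengths in mm; the calibration is good to about 2 mm. A picture is of the moment at which its call begins: read the wrist's pose just before it. get_calibration takes no time and is no camera call; for the wrist camera it gives the pose at the moment of the call.
A pose or a line that the arm cannot do raises manip.IKError and nothing moves.
- manip.sign_off(): hands the job in; it is judged then, once.
Readings, each from a call of its own:
- manip.read_clock(): time.
- manip.read_joint_positions(): joint angles.
- manip.read_dq(): joint speeds.
- manip.read_tau(): joint torques, N m.
- manip.read_position(): TCP position.
- manip.read_tool_rot(): TCP orientation.
- manip.read_wrist_force(): force on the tool from outside, world axes, zero at the start.
- manip.read_wrist_torque(): the same for the moment, N m.
- manip.read_opening(): finger opening in mm.
- manip.read_finger_force(): force on a finger pad.
Only numpy, scipy, OpenCV 4.12 (cv2) and the standard library are available. Lean on these libraries where they do the work, as an engineer would, in place of code of your own. Each camera call takes 0.05 s, during which the arm holds its last target. There are 200 camera calls.

## Task

Take the single open mould half (the thinner block, hollowed out on one face) off the round wooden stand and lay it flat in the square pocket of the wax press nest with its hollowed face up. Push it square and flush against both steel fences of the pocket's corner, then let go. Set it down gently rather than dropping it; laying it over from standing on its edge is fine. Leave the two closed moulds, the tub and the pliers as they are.

Things in the scene. Friction and masses are not known exactly. Their poses are not given: they have to be found in the camera images.
- half: Open mould half, hard pink resin, square 80 x 80 mm, 32 mm thick, about 220 g. Starts standing on an edge on the round stand, in a row with the closed moulds, facing any way. Origin: centre of that lower edge; z up to the other edge (z = 80 mm), y along the edge (+-40 mm), x through the thickness (+-16 mm). +x looks out of the hollowed face; the -x face is plain and flat.
- half_face (a point): Centre of the mould half's hollowed face, in its rim plane: half (16, 0, 40) mm; axes as half. The face has a raised rim 12 mm wide round a square hollow 56 x 56 mm, 8 mm deep, with a low round boss in the middle. This face must end up on top; which of the four edges meets which fence does not matter.
- nest: Fixed aluminium plate with a square pocket 85 x 85 mm, yaw within 0.35 rad of the bench axes. Origin: on the bench under the pocket's centre, z up. Steel fences 12 mm thick, tops at z = 34 mm, bound the pocket at +x (inner face x = 42.5 mm, running to y = 95.5) and at -y (inner face y = -42.5 mm, running to x = -121.5). They meet in the corner.
- pocket (a point): Centre of the pocket's floor, 10 mm above the bench; axes as nest. At -x and +y the pocket ends in a 5 mm step up to a flat open lip (15 mm above the bench) that reaches out to x = -121.5 mm and y = +95.5 mm. A blue column 44 x 44 mm, 138 mm high with its steel cap, stands outside the corner, centred at x = 76.5, y = -76.5 mm, on a 10 mm high foot.
- stand: Round fixed wooden stand, 264 mm in diameter, 18 mm high. Origin: centre of its underside. The three moulds stand on it in a row about 88 mm apart along the stand's x axis, their flat faces roughly across the row.
- closed_a: A complete closed mould of the same pink resin, 80 x 80 mm and 50 mm thick (along its x), plain on both faces, with a dark seam round the middle and a brass spot on the top edge. Stands on an edge. Origin: centre of its underside. To be left alone.
- closed_b: A second closed mould, the same as closed_a. To be left alone.
- tub: White open plastic tub of turquoise wax rings, 88 mm across at the rim, 55 mm high. Origin: centre of its underside. To be left alone.
- pliers: Red-handled pliers lying on the bench, about 160 mm long along x (from -91 to +70 mm), 56 mm wide, 12 mm high. Origin: on the bench near the middle. To be left alone.
Not all that is in view belongs to the job. What is shaped like the half but white is not meant.

How it is judged (in metres and radians):
At the end, for the whole second after the job is handed in: The mould half lies flat on the pocket's floor, hollowed face up (tilt under 0.04 rad, rim plane 42 mm above the bench within 2.5 mm), square to the nest within 0.035 rad and against both fences (its centre no more than about 2.2 mm short of touching each), at rest and released (height (world z) of half_face between 0.0395 and 0.0445 m and angle between half's own x axis and vertical below 0.04 rad and x of half_face in the frame of nest between 0.0003 and 0.005 m and y of half_face in the frame of nest between -0.005 and -0.0003 m and (angle between the y axis of half and the x axis of nest, either way round below 0.035 rad or angle between the y axis of half and the y axis of nest, either way round below 0.035 rad) and linear speed of half below 0.01 m/s).
It fails at once if a closed mould pushed more than 20 mm or tipped (distance of closed_a from where it was at the start of the episode above 0.02 m or angle between closed_a's own z axis and vertical above 0.25 rad).
It fails at once if a closed mould pushed more than 20 mm or tipped (distance of closed_b from where it was at the start of the episode above 0.02 m or angle between closed_b's own z axis and vertical above 0.25 rad).
It fails at once if the tub pushed more than 20 mm or tipped (distance of tub from where it was at the start of the episode above 0.02 m or angle between tub's own z axis and vertical above 0.25 rad).
It fails at once if the pliers moved more than 20 mm (distance of pliers from where it was at the start of the episode above 0.02 m).
It fails at once if the mould half dropped (falling faster than 1 m/s with no finger on it) (linear speed of half above 1 m/s and contact force between the fingers and half below 0.05 N).
It also fails if it takes over 64 s, if anything falls off the work surface, if the arm or the gripper's body presses on something with over 40 N, if the wrist force passes 120 N, or if a joint passes its speed limit or range.

## Working session

There is one attempt and no reset: what is moved stays moved. The work goes in short steps, each a Python script; the robot and the scene stay as the last script left them, time stands still between calls to the robot, and variables do not carry over. Pictures are saved under pics/ and viewed, at most 10 in all, crops included, and the job is handed in when it is done.

```bash
ls; mkdir -p pics
cat > h.py <<'E'
import numpy as np, cv2
from scipy.spatial.transform import Rotation as R
from bench import manip
def cam(name):
    c=manip.get_calibration(name); im,d=manip.read_camera(name); return c,im,d
def K(c):
    f=240/np.tan(np.radians(c["vfov"])/2); return np.array([[f,0,c["cx"]],[0,f,c["cy"]],[0,0,1.]])
def rot(c):
    o=np.array(c["orientation"],float); return R.from_euler('xyz',o).as_matrix() if o.shape==(3,) else o
def cloud(c,d):
    v,u=np.mgrid[0:480,0:640]
    p=cv2.undistortPoints(np.stack([u,v],-1).reshape(-1,1,2).astype(np.float64),K(c),np.array(c["distortion"],float)).reshape(480,640,2)
    P=np.stack([p[...,0],-p[...,1],-np.ones((480,640))],-1)*d[...,None]
    return P@rot(c).T+np.array(c["position"])
def save(n,im): cv2.imwrite("pics/"+n,im[...,::-1])
E
python3 - <<'E'
from h import *
for n in("scene","top"):
    c,im,d=cam(n); save(n+"0.png",im); print(n,c,(d>0).mean())
    np.savez(n+"0.npz",im=im,d=d,P=cloud(c,d))
print(manip.grip_point_offset,manip.read_tool_rot(),manip.read_clock())
E
```

```text
pics
scene {'vfov': 52.39389188905819, 'cx': 328.5370104722115, 'cy': 236.59261314794037, 'distortion': array([0.00554679, 0.        , 0.        , 0.        , 0.        ]), 'position': array([ 954.54107754, -552.22766786,  928.68251676]), 'orientation': array([0.67831251, 0.00899676, 0.65957306])} 0.995888671875
top {'vfov': 42.605229095622974, 'cx': 312.8007303358323, 'cy': 246.66154857003238, 'distortion': array([-0.1262125,  0.       ,  0.       ,  0.       ,  0.       ]), 'position': array([ 315.90897811,  -37.60465549, 1762.27797418]), 'orientation': array([ 0.11614994,  0.00740368, -1.55667897])} 0.9959602864583333
53.900000000000006 [-3.14007554e+00 -3.30919830e-04  3.25803912e-01] 0.1
```

View pics/scene0.png

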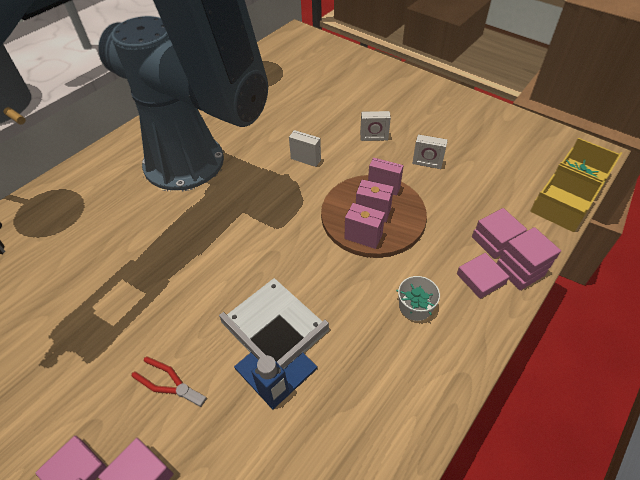

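View pics/top0.png

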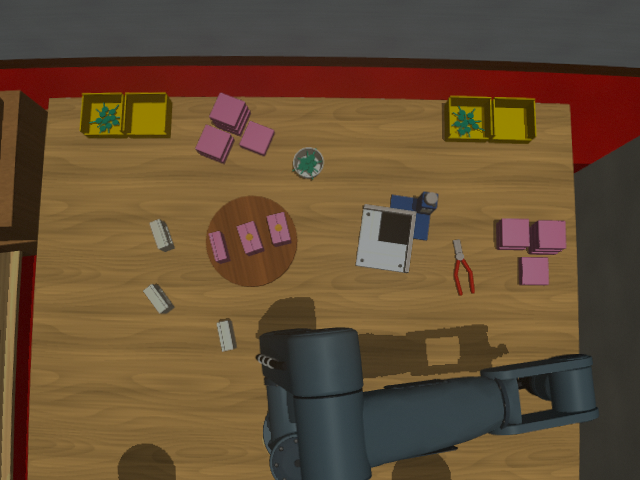

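The scene view shows the stand with three moulds. Two carry brass spots at scene (375,190) and (365,214); the half is the third, at scene (385,175) / top (218,247). The nest is at top (385,238), with the column at its +x/-y corner.

Run:
```python
from h import *
for n in("top","scene"):
    z=np.load(n+"0.npz"); im,P=z["im"],z["P"]; hsv=cv2.cvtColor(im,cv2.COLOR_RGB2HSV)
    pink=(hsv[...,0]>145)&(hsv[...,0]<178)&(hsv[...,1]>60)
    m=(pink&(abs(P[...,2]-98)<5)).astype(np.uint8)
    k,l,s,ce=cv2.connectedComponentsWithStats(m)
    for i in range(1,k):
        if s[i,4]>40:
            p=P[l==i]; r=cv2.minAreaRect(p[:,:2].astype(np.float32)); print(n,s[i],r,p[:,2].mean())
    # nest: heights in neighbourhood
    if n=="top": u0,u1,v0,v1=345,450,185,285
    else: u0,u1,v0,v1=210,340,270,415
    Q=P[v0:v1,u0:u1].reshape(-1,3)
    print(np.histogram(Q[:,2],bins=[-10,5,8,12,18,25,31,37,50,100,130,145]))
    for a,b in((31,38),(12.5,18),(7,12.5),(132,145)):
        mm=np.zeros(P.shape[:2],np.uint8); mm[v0:v1,u0:u1]=(P[v0:v1,u0:u1,2]>a)&(P[v0:v1,u0:u1,2]<b)
        k,l,s,ce=cv2.connectedComponentsWithStats(mm); i=1+np.argmax(s[1:,4]); p=P[l==i]
        print(n,a,b,s[i],cv2.minAreaRect(p[:,:2].astype(np.float32)),p[:,2].mean())
z=np.load("top0.npz"); t=cv2.resize(z["im"][190:290,200:300],(500,500),interpolation=cv2.INTER_CUBIC)
z=np.load("scene0.npz"); s=cv2.resize(z["im"][150:250,340:440],(300,300))
t[:200,300:]=t[:200,300:]; save("crop1.png",np.hstack([t,np.vstack([s,np.zeros((200,300,3),np.uint8)])]))
```

```text
top [267 212  23  32 368] ((561.8218994140625, 73.76068115234375), (80.34204864501953, 48.94764709472656), 14.479976654052734) 98.01312255813303
top [237 221  25  31 353] ((535.4535522460938, 152.7230987548828), (79.88658142089844, 48.493751525878906), 19.589075088500977) 97.94640148998303
top [209 231  18  30 273] ((509.74041748046875, 237.85659790039062), (79.17193603515625, 32.626895904541016), 16.66972541809082) 97.65126201573943
(array([5450,  927, 1145, 1447,  501,  174,  256,  112,   98,  153,  112]), array([-10,   5,   8,  12,  18,  25,  31,  37,  50, 100, 130, 145]))
top 31 38 [401 209  20  63 196] ((542.4574584960938, -282.73590087890625), (53.05116271972656, 176.7102508544922), 78.62409210205078) 34.18722158036447
top 12.5 18 [359 210  48  61 746] ((542.0717163085938, -223.0529022216797), (137.1063690185547, 166.5767059326172), 84.09747314453125) 15.133515396173799
top 7 12.5 [378 214  33  23 229] ((589.520263671875, -255.31402587890625), (88.53981018066406, 61.05779266357422), 83.6993637084961) 9.845861098343274
top 132 145 [426 192  12  12 100] ((643.0844116210938, -340.
[... 628 characters left out ...]
rray([-10,   5,   8,  12,  18,  25,  31,  37,  50, 100, 130, 145]))
scene 31 38 [277 320  52  46 369] ((631.0498657226562, -232.3470916748047), (131.8991241455078, 13.404003143310547), 82.73664093017578) 33.78511615891307
scene 12.5 18 [ 227  278   95   61 2513] ((539.4088745117188, -220.1483154296875), (133.68263244628906, 157.71731567382812), 82.99945068359375) 15.03885877500264
scene 7 12.5 [ 251  315   53   47 1158] ((573.9331665039062, -248.38662719726562), (85.41038513183594, 77.61121368408203), 81.50349426269531) 9.888468605311987
scene 132 145 [257 355  19  19 280] ((644.9196166992188, -340.8533935546875), (31.814287185668945, 31.896442413330078), 80.9760971069336) 137.44380831580793
```

View pics/crop1.png

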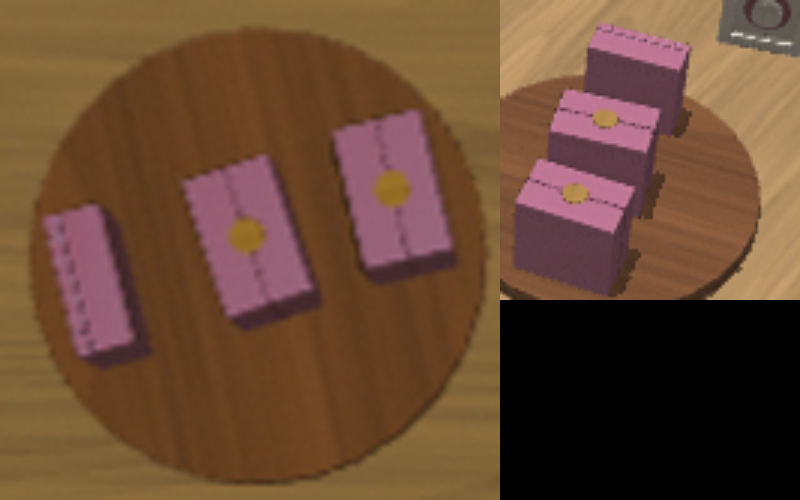

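Run:
```python
from h import *
z=np.load("scene0.npz"); im,P=z["im"],z["P"]
a=np.radians(16.3); n=np.array([-np.sin(a),np.cos(a)]); e=np.array([n[1],-n[0]]); c=np.array([511,238])
Q=(P[...,:2]-c); x=Q@n; y=Q@e
for zz in range(50,96,6):
    m=(abs(P[...,2]-zz)<3)&(abs(y)<35)&(abs(x)<30); print(zz,m.sum(),x[m].mean().round(1),x[m].std().round(1), end=' | ')
def show(tag):
    c,im,d=cam("wrist"); save(tag+".png",im); np.savez(tag+".npz",im=im,d=d,P=cloud(c,d)); print(tag,c["position"],c["orientation"])
manip.move_ptp([570,-220,380],[np.pi,0,0]); show("w_nest")
manip.move_ptp([500,250,330],[np.pi,0,np.radians(16)]); show("w_half")
print(manip.read_clock(), manip.read_joint_positions())
a=cv2.imread("pics/w_nest.png");b=cv2.imread("pics/w_half.png")
cv2.imwrite("pics/w1.png",cv2.resize(np.hstack([a,b]),(800,300),interpolation=cv2.INTER_AREA))
```

```text
50 38 -14.2 1.7 | 56 47 -14.8 1.7 | 62 41 -15.0 1.8 | 68 48 -14.8 1.6 | 74 44 -14.8 1.5 | 80 51 -15.3 1.7 | 86 56 -14.7 1.3 | 92 62 -11.9 7.8 | w_nest [ 648.31241667 -220.58786062  450.10065296] [-3.12017083e-01 -1.64086349e-04 -1.57109985e+00]
w_half [576.28067617 271.02907993 400.60066349] [-3.11125201e-01 -3.21393456e-04 -1.29217479e+00]
3.7917 [ 2.49533447e-01  1.23907913e-01  1.61789878e+00 -2.39168570e-04
  1.39944296e+00  1.54269231e+00]
```

View pics/w1.png

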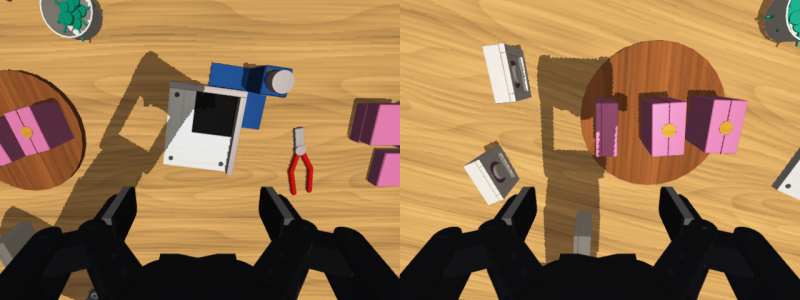

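The visible (-y) face is flat from rim to middle, so the hollow faces +y, outward. The wrist pictures show the half at (606,128) and the nest pocket at (215,115). Next I refine both from close range.

Run:
```python
from h import *
z=np.load("w_nest.npz"); P=z["P"]
box=(abs(P[...,0]-570)<130)&(abs(P[...,1]+240)<120)
m=box&(abs(P[...,2]-34)<2.5)
m&=(P[...,0]>0)
k,l,s,ce=cv2.connectedComponentsWithStats(m.astype(np.uint8))
for i in range(1,k):
    if s[i,4]>60: print("fence",s[i],cv2.minAreaRect(P[l==i][:,:2].astype(np.float32)))
# fence +x / -y split at yaw approx
for yaw in (-7.0,):
    A=R.from_euler('z',yaw,degrees=True).as_matrix()[:2,:2]
    q=P[m][:,:2]@A
    c0=np.array([q[:,0].max()-54.5, q[:,1].min()+54.5]); print("q ext",q.min(0),q.max(0),c0)
    g=q-c0
    fx=g[(g[:,0]>38)&(g[:,1]>-35)&(g[:,1]<90)]; fy=g[(g[:,1]<-38)&(g[:,0]<35)&(g[:,0]>-115)]
    px=np.polyfit(fx[:,1],fx[:,0],1); py=np.polyfit(fy[:,0],fy[:,1],1)
    print(len(fx),len(fy),"tilts deg",-np.degrees(np.arctan(px[0])),np.degrees(np.arctan(py[0])),px[1],py[1])
    print("fx pct",np.percentile(fx[:,0],[2,98]),"fy",np.percentile(fy[:,1],[2,98]), fx[:,1].max(), fy[:,0].min())
    c=c0+[px[1]-48.5,py[1]+48.5]; print("nest centre",A@c)
    for a,b in((8,12),(13,17)):
        f=box&(P[...,2]>a)&(P[...,2]<b); h=P[f][:,:2]@A-c; print(a,np.percentile(h,[1,99],axis=0),f.sum())
z=np.load("w_half.npz"); P=z["P"]
m=(abs(P[...,2]-98)<3)
k,l,s,ce=cv2.connectedComponentsWithStats(m.astype(np.uint8))
for i in range(1,k):
    if s[i,4]>60: print("top",s[i],cv2.minAreaRect(P[l==i][:,:2].astype(np.float32)),P[l==i][:,2].mean())
```

```text
fence [ 270  130  127  150 2523] ((548.6317749023438, -230.4485626220703), (149.41656494140625, 174.7143096923828), 82.50238800048828)
q ext [ 484.7093505  -238.83065319] [702.70974036 -87.82490371] [ 648.20974036 -184.33065319]Traceback (most recent call last):
  File "<stdin>", line 16, in <module>
    raise TypeError("expected non-empty vector for x")
TypeError: expected non-empty vector for x
```

Run:
```python
from h import *
z=np.load("w_nest.npz"); P=z["P"]
box=(abs(P[...,0]-570)<130)&(abs(P[...,1]+240)<120)
k,l,s,ce=cv2.connectedComponentsWithStats((box&(abs(P[...,2]-34)<2.5)).astype(np.uint8))
p=P[l==1+np.argmax(s[1:,4])][:,:2]
A=R.from_euler('z',-7.5,degrees=True).as_matrix()[:2,:2]
c=np.array([548.6,-230.4])-A@[-33.5,20.5]; g=(p-c)@A; print("c0",c)
fx=g[(g[:,0]>38)&(g[:,1]>-35)&(g[:,1]<90)]; fy=g[(g[:,1]<-38)&(g[:,0]<35)&(g[:,0]>-115)]
px=np.polyfit(fx[:,1],fx[:,0],1); py=np.polyfit(fy[:,0],fy[:,1],1)
print(len(fx),len(fy),"tilts deg",-np.degrees(np.arctan(px[0])),np.degrees(np.arctan(py[0])),px[1],py[1])
print("fx pct",np.percentile(fx[:,0],[2,98]),"fy",np.percentile(fy[:,1],[2,98]))
print("refined",c+A@[px[1]-48.5,py[1]+48.5])
z=np.load("w_half.npz"); P=z["P"]
k,l,s,ce=cv2.connectedComponentsWithStats((abs(P[...,2]-98)<3).astype(np.uint8))
for i in range(1,k):
    if s[i,4]>60: print("top",s[i],cv2.minAreaRect(P[l==i][:,:2].astype(np.float32)),P[l==i][:,2].mean())
# IK tests
yaw=np.radians(-7.5); N=R.from_euler('z',yaw)
for sgn in (1,-1):
  for th in (0,15,30,45,55,60):
    # half axes: z_half tilted towards -x nest by th ; tool z=-z_half, tool y=sgn*x_half
    t=np.radians(th); zh=np.array([-np.sin(t),0,np.cos(t)]); xh=np.array([np.cos(t),0,np.sin(t)])
    ty=sgn*xh; tz=-zh; M=N*R.from_matrix(np.column_stack([np.cross(ty,tz),ty,tz]))
    piv=np.array([8,-1,11]); g=piv+xh*16+zh*74
    pos=N.apply(g-tz*0+zh*53.9)+[c[0],c[1],0]
    q=manip.solve_ik(pos,M.as_euler('xyz')); print(sgn,th,pos.round(),None if q is None else np.round(q,2))
```

```text
c0 [ 579.13761592 -255.0972471 ]
1114 1110 tilts deg -0.07690846640362856 -0.08608546539699212 47.84946482312382 -47.694464072930685
fx pct [42.02926896 53.62188754] fy [-53.56503567 -41.9632045 ]
refined [ 578.59778969 -254.21369076]
top [ 485  158   71   88 4649] ((563.7993774414062, 73.56118774414062), (80.12334442138672, 50.907772064208984), 14.542435646057129) 98.39758789716365
top [ 401  162   58   88 4652] ((536.7689208984375, 152.45773315429688), (79.9400863647461, 50.25251388549805), 19.734750747680664) 98.47899534358751
top [ 313  165   36   86 2961] ((511.0506896972656, 238.1614227294922), (79.7905502319336, 31.80052947998047), 16.608108520507812) 98.4783175226386
1 0 [ 603. -259.  139.] [-0.59  0.53  1.5   0.    1.11 -0.46]
1 15 [ 569. -255.  139.] [-0.66  0.37  1.76  0.19  0.79 -0.65]
1 30 [ 537. -251.  130.] [-0.76  0.27  1.98  0.62  0.53 -1.12]
1 45 [ 508. -247.  113.] [-0.88  0.28  2.16  1.44  0.51 -2.01]
1 55 [ 492. -245.   97.] [-0.97  0.36  2.24  1.85  0.69 -2.49]
1 60 [ 485. -244.   89.] [-1.01  0.43  2.27  1.97  0.81 -2.66]
-1 0 [ 603. -259.  139.] [-0.59  0.53  1.5   0.    1.11  2.69]
-1 15 [ 569. -255.  139.] [-0.66  0.37  1.76  0.19  0.79  2.49]
-1 30 [ 537. -251.  130.] [-0.76  0.27  1.98  0.62  0.53  2.02]
-1 45 [ 508. -247.  113.] [-0.88  0.28  2.16  1.44  0.51  1.13]
-1 55 [ 492. -245.   97.] [-0.97  0.36  2.24  1.85  0.69  0.65]
-1 60 [ 485. -244.   89.] [-1.01  0.43  2.27  1.97  0.81  0.48]
```

```bash
cat >> h.py <<'E'
C=np.array([578.6,-254.2,0]); N=R.from_euler('z',-7.58,degrees=True); G=53.9
def w(p): return N.apply(p)+C
def pose(piv,th,gz):
    """TCP pose with half's plain-side lower edge (nest frame) at piv, tilted th deg towards -x nest"""
    t=np.radians(th); zh=np.array([-np.sin(t),0,np.cos(t)]); xh=np.array([np.cos(t),0,np.sin(t)])
    M=N*R.from_matrix(np.column_stack([np.cross(-xh,-zh),-xh,-zh]))
    return w(np.array(piv)+xh*16+zh*(gz+G)), M.as_euler('xyz')
E
python3 - <<'E'
from h import *
o=[np.pi,0,np.radians(16.6)]; GZ=72
manip.move_ptp([511,238.2,230],o); manip.grip(62)
print("guard",manip.move_linear([511,238.2,18+GZ+G],o,velocity=80,guard=6))
manip.grip(20); op=manip.read_opening(); print("open",op,manip.read_finger_force(),manip.read_position())
assert 29<op<35
manip.move_linear([511,238.2,340],o,velocity=150)
print(manip.read_opening())
p,r=pose([5,1,60],0,GZ); manip.move_ptp([*p[:2],340],r)
manip.move_linear([*p],r)
f0=manip.read_wrist_force()
c,im,d=cam("scene"); save("s2.png",im[130:400,180:560])
p,r=pose([5,1,5],0,GZ); print("contact",manip.move_linear(p,r,velocity=25,guard=5),manip.read_position(),pose([5,1,10],0,GZ)[0],f0,manip.read_wrist_force(),manip.read_opening(),manip.read_clock())
E
```

```text
guard False
open 31.061195916800276 60.05483329296112 [511.4470824  238.33197406 144.58521354]
30.84492629256285
contact True [ 599.63187883 -255.97573984  136.66378622] [ 599.54840495 -255.97885639  135.9       ] [-0.76310946 -0.99321135 -2.49089046] [-0.61308401  0.23363921  5.31422441] 30.83153065616525 12.5083
```

View pics/s2.png

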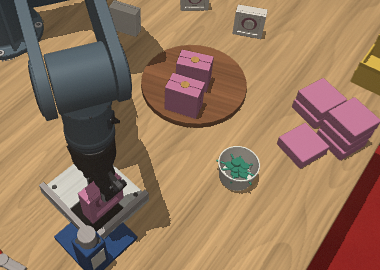

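The picture shows the half gripped at (103,203) and standing in the pocket, with floor contact at the expected height. I tip it over towards -x and release it low.

Run:
```python
from h import *
GZ=72.7
for th in [0]+list(range(4,61,4)):
    p,r=pose([5,1,11.2],th,GZ); hit=manip.move_linear(p,r,velocity=70,guard=15)
    if hit: print("hit",th,manip.read_wrist_force()); break
print(manip.read_opening(),manip.read_position(),p,manip.read_wrist_force())
p,r=pose([5,1,10.2],th,GZ); manip.move_linear(p,r,velocity=20,guard=6)
manip.grip(40)
pos=np.array(manip.read_position())
manip.move_linear(pos+N.apply([-45,0,0]),velocity=60,guard=15)
print(manip.read_position(),manip.read_wrist_force(),manip.read_clock())
pos=np.array(manip.read_position()); manip.move_linear(pos+N.apply([-40,0,60]),velocity=150)
p=w([-90,0,330]); manip.move_ptp(p,[np.pi,0,np.radians(-7.58)]); 
c,im,d=cam("wrist"); save("w3.png",im); np.savez("w3.npz",im=im,d=d,P=cloud(c,d)); print(manip.read_clock())
```

```text
31.195834185164614 [ 483.05429434 -240.59522998   88.04161182] [ 482.93755844 -240.46107513   88.35640646] [-0.28600801 -0.0778324  -1.65562356]
[ 438.66300964 -234.86237734   87.8471208 ] [-0.05753513 -1.05572001  0.3898503 ] 18.6667
20.7917
```

View pics/w3.png

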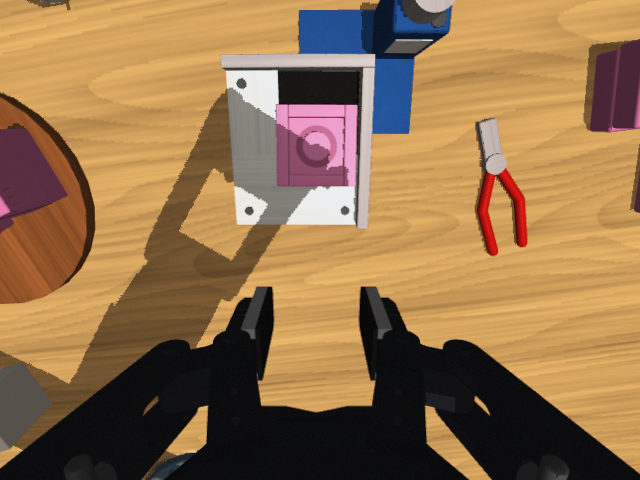

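The half lies hollow up at (316,146), against the -y fence, with its near end on the lip. I push it to +x, then to -y.

Run:
```python
from h import *
manip.grip(30)
Y=-7.58
def push(start,end,yaw,guard):
    r=[np.pi,0,np.radians(yaw)]
    manip.move_ptp(w([start[0],start[1],180]),r); manip.move_linear(w([start[0],start[1],95]),r,velocity=120,guard=10)
    h=manip.move_linear(w([end[0],end[1],95]),r,velocity=25,guard=guard)
    q=N.inv().apply(np.array(manip.read_position())-C); f=N.inv().apply(manip.read_wrist_force()); print("push",h,q,f,manip.read_clock())
    manip.dwell(.2)
    b=np.array(start)-end; b=b/np.linalg.norm(b)*15
    manip.move_linear(w([q[0]+b[0],q[1]+b[1],95]),r,velocity=80); manip.move_linear(w([q[0]+b[0],q[1]+b[1],180]),r,velocity=200)
push((-98,0),(-43,0),Y,10)
a=Y+90
if manip.solve_ik(w([2,65,180]),[np.pi,0,np.radians(a)]) is None: a=Y-90
push((0,66),(0,43),a,10)
push((-66,-2),(-43,-2),Y,10)
manip.move_ptp(w([-90,0,330]),[np.pi,0,np.radians(Y)])
c,im,d=cam("wrist"); save("w4.png",im); P=cloud(c,d); print(manip.read_clock())
g=N.inv().apply((P-C).reshape(-1,3)); m=(abs(g[:,2]-42)<4)&(abs(g[:,0])<60)&(abs(g[:,1])<60)
print(cv2.minAreaRect(g[m][:,:2].astype(np.float32)), np.percentile(g[m],[1,50,99],axis=0))
z=g[m]; k=np.linalg.lstsq(np.c_[z[:,:2],np.ones(len(z))],z[:,2],rcond=None)[0]; print("plane",k)
f=(abs(g[:,2]-34)<2); L=g[f&(abs(g[:,0]+10)<130)&(abs(g[:,1])<110)]
fx=L[(L[:,0]>38)&(L[:,1]>-35)&(L[:,1]<90)];fy=L[(L[:,1]<-38)&(L[:,0]<35)]
print("fence",np.percentile(fx[:,0],[2,50,98]),np.percentile(fy[:,1],[2,50,98]))
```

```text
push True [-4.84090730e+01  8.03913609e-02  9.45369185e+01] [-0.03087107 -0.31766558  0.62733784] 24.35
push True [-0.27884864 47.36726757 94.76384743] [ 0.30985987 -0.76484198  0.73925691] 28.325
push True [-48.35031109  -1.8436738   94.55269076] [-0.81336094  0.42323848 -0.39232457] 32.2833
34.1
((11.014179229736328, -11.583564758300781), (96.81939697265625, 96.1558609008789), 0.04073648154735565) [[-37.29615218 -42.55434262  39.56561364]
 [  4.05347883  -3.21903233  42.1870535 ]
 [ 41.84398635  35.83785548  44.21978664]]
plane [-1.38639600e-03 -1.07592287e-04  4.21271085e+01]
fence [42.34114631 48.43946962 54.50800315] [-54.62824803 -49.05426319 -43.23161475]
```

View pics/w4.png

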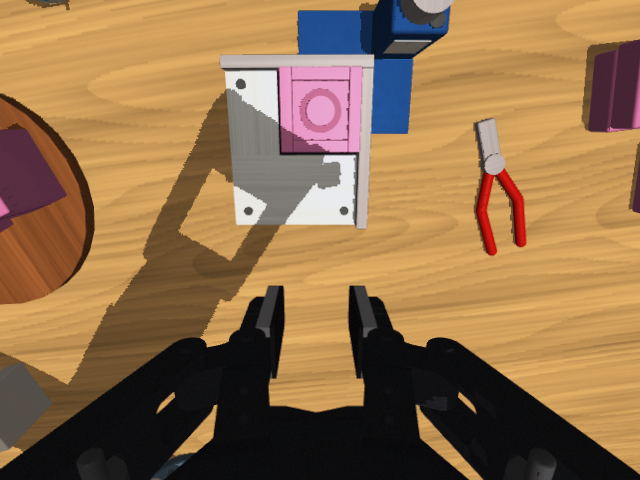

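The half sits flat at (320,110), with both fence edges parallel and closed up. The push stops at nest x -48.4 and y +47.4 match a flush seat within about 1 mm.

```bash
python3 -c "
from h import *
print(manip.sign_off(),manip.read_clock())"
```

```text
the job is handed in; nothing more can be done
the job is handed in; nothing more can be done
```

The mould half is lying flat in the pocket, hollowed face up, pushed against both fences and released; I handed the job in at about 34 s, and no verdict came back.

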